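Heft three tins of wheel weights and hold up the fullest

ROBOT

A 6-joint arm with a two-finger parallel gripper is mounted at the origin on the work surface. World frame = base frame: x ahead of the robot, y to its left, z up, the work surface at z = 0. Lengths are in m, angles in rad, forces in N, time in s.
With the tool pointing down it reaches from about 0.2 to 0.875 m from the base axis. Payload 3.4 kg.
Tool frame: the origin (TCP) lies at the very end of the fingers, on their centre line; the grasp point (between the pads) lies 19 mm behind it; y points along the fingers, x is the direction in which the jaws open and shut, and the axes are right-handed (so a half turn about y gives the same grasp; the last joint's range is limited). The gripper opens to 94 mm and grips with 3 to 60 N. Pads are 16 mm wide; open, the fingers measure 119 mm over their backs; the gripper's body (75 mm by 177 mm) begins 78 mm behind the grasp point.
Start: joints at [-1.247, 0.276, 1.505, -0, 1.361, -0.121], TCP at [0.247, -0.519, 0.171] pointing down, gripper open.
Joint ranges: [-2.89, 2.89], [-0.75, 2.08], [0.22, 2.7], [-1.18, 4.32], [0.11, 2.71], [-2.7, 2.7]. Speed limits (rad/s): [2.57, 2.57, 3.14, 3.14, 3.14, 3.14].

INTERFACE

Orientations are given as a 3x3 rotation matrix whose columns are the frame's x, y, z axes.
In Python, from workcell import * gives the robot as it stands.
- The arm moves only by the shell command python3 -m pendant 'ROWS' [FORCE]. ROWS is JSON, a list of rows, each an object of numbers: "rx", "ry", "rz": the turn, a rotation vector about the tool's x, y, z in rad; "dx", "dy", "dz": the shift along the tool's x, y, z in mm; "hand": the closure in counts, from 0 (fully open) to 255 (shut). A call has 1 to 5 rows; each row shifts and turns the pose as measured when the row begins, along the tool's axes as they then stand; what a row does not reach is not made up. A row lasts 1/10 s, in which the tool goes at most 50 mm and 8.59 degrees, less where a joint would pass 70% of its speed; a pose out of reach is approached as far as the arm can. A call with a gripper value outside its range is refused whole. The fingers move at their own pace and stop on an object; FORCE is the grip in N (left out, the last holds). Time passes only in rows, so rows that do not move let the fingers close. It gives the time, the measured TCP pose, the force and the opening at its end, in the units of the state.
- sense(): the state, without advancing time (a new reading comes with each control period).
- grab_frame(name): name is "scene" or "top" or "wrist"; returns the picture (420x560x3 uint8, blue, green, red); there is no depth.
- get_calibration(name): a dict with "fx", "fy", "cx", "cy" (pixels), "k1" (the pictures are not rectified: a ray, as slopes to the right and down, at radius r is drawn at 1 + k1 r^2 times it, then the intrinsics apply), "origin" and "attitude" of the camera in the world. Camera axes: x right, y down, z forward; pixel columns grow to the right and rows downward; lengths in m; the calibration is good to about 2 mm. A picture is of the moment at which its call begins: read the wrist's pose just before it. get_calibration takes no time and is no camera call; for the wrist camera it gives the pose at the moment of the call.
- hand_in(): hands the job in, once; it reports no verdict.
The state is a dict: "clock": time; "joint_positions": joint angles; "qvel": joint speeds; "joint_torque": joint torques, N m; "eef_pos": TCP position; "ee_rot": TCP orientation; "ft_force": force on the tool from outside, world axes, zero at the start; "ft_torque": the same for the moment, N m; "opening": opening from 0.0 (shut) to 1.0 (fully open).
Only numpy, scipy, OpenCV 4.12 (cv2) and the standard library are available. Lean on these libraries where they do the work, as an engineer would, in place of code of your own. Each camera call takes 0.05 s, during which the arm holds its last target.

TASK

Three identical closed tins of wheel weights have come back to the parts-store bench holding different amounts: find the heaviest by hefting them, standing the others upright again where you found them. Finish while holding the heaviest tin up, upright and still, about 20 cm clear of the bench, ready to be handed over; do not let go of it. Never lay or knock a tin over, and leave everything else on the bench where it is.

Things in the scene. Friction and masses are not known exactly. Their poses are not given: they have to be found in the camera images.
- tin_a_center (a point): A closed, flat-lidded round tinplate tin with a blank white band, 56 mm across (58 mm at foot and lid skirt), 80 mm tall, 0.15 to 0.75 kg. The three look alike, stand upright at the start and differ only in weight; the heaviest is at least 0.15 kg above the next. The lid stays on; the filling may rattle slightly. This point is its centre, 40 mm above its underside; z is up through the lid.
- tin_b_center (a point): Another closed, flat-lidded round tinplate tin with a blank white band, 56 mm across (58 mm at foot and lid skirt), 80 mm tall, 0.15 to 0.75 kg. The three look alike, stand upright at the start and differ only in weight; the heaviest is at least 0.15 kg above the next. The lid stays on; the filling may rattle slightly. This point is its centre, 40 mm above its underside; z is up through the lid.
- tin_c_center (a point): Another closed, flat-lidded round tinplate tin with a blank white band, 56 mm across (58 mm at foot and lid skirt), 80 mm tall, 0.15 to 0.75 kg. The three look alike, stand upright at the start and differ only in weight; the heaviest is at least 0.15 kg above the next. The lid stays on; the filling may rattle slightly. This point is its centre, 40 mm above its underside; z is up through the lid.
- plug_tool: Tyre-plug tool lying along its x axis: black grip 26 mm thick from 74 mm behind the origin to 4 mm ahead, thin steel spike to 95 mm ahead. A bystander, to be left alone; its origin is the centre of its underside.
- tyre_gauge: Pencil tyre gauge lying along its x axis, 140 mm long, 16 to 20 mm wide, up to 20 mm high. A bystander, to be left alone; its origin is the centre of its underside.
- tape_roll: Roll of brown packing tape lying flat, 96 mm across, 45 mm high. A bystander, to be left alone; its origin is the centre of its underside.
- solvent_can: Metal can with a sloping shoulder and a black screw cap, 68 mm across, 128 mm tall (not one of the tins). A bystander, to be left alone; its origin is the centre of its underside.
- carton_small: Small dark blue carton, 75 x 120 x 50 mm high. A bystander, to be left alone; its origin is the centre of its underside.
- parts_bin: Small open black bin of tyre valves, 85 x 100 x 55 mm high. A bystander, to be left alone; its origin is the centre of its underside.
- scanner: Grey hand scanner lying on its side, within 110 mm of its origin, 40 mm high. A bystander, to be left alone; its origin is the centre of its underside. (Fixed equipment, none over 160 mm high, stands along the far edge of the bench beyond 0.77 m and at its sides beyond 0.47 m.)

How it is judged:
By the outcome, as a careful person would: the job done as asked, in the order asked, and still so for the second after the job is handed in, while the arm keeps its last pose, push and grip.
It also fails if it takes over 72 s, if anything falls off the work surface, if the arm or the gripper's body presses on something with over 40 N, if the wrist force passes 120 N, or if a joint passes its speed limit or range.

## Working session

There is one attempt and no reset: what is moved stays moved. The work goes in short steps, Python scripts to look and compute and a shell command to move; the robot and the scene stay as the last step left them, time stands still between calls to the robot, and variables do not carry over. Pictures are saved under pics/ and viewed, and the job is handed in when it is done.

```bash
mkdir -p pics; ls
python3 - <<'E'
from workcell import *
import cv2
s=sense();print({k:s[k] for k in s})
for n in("scene","top"):
    cv2.imwrite(f"pics/{n}0.png",grab_frame(n));print(n,get_calibration(n))
E
```

```text
pics
{'clock': 0.0, 'joint_positions': array([-1.24701380e+00,  2.76572689e-01,  1.50605205e+00, -4.80728407e-05,
        1.36068284e+00, -1.20997001e-01]), 'qvel': array([-0.0008423 , -0.00134928, -0.00081236, -0.0005374 ,  0.00107528,
       -0.00059443]), 'joint_torque': array([ 1.00465862e-03, -4.04582334e+01, -2.37231392e+01,  7.04544852e-02,
        3.45618452e-02, -1.33082440e-04]), 'eef_pos': array([ 0.24718901, -0.51850455,  0.17054981]), 'ee_rot': array([[ 4.30267455e-01, -5.90184925e-04,  9.02701262e-01],
       [-9.02699839e-01,  1.61085919e-03,  4.30267830e-01],
       [-1.70806222e-03, -9.99998528e-01,  1.60340450e-04]]), 'ft_force': array([ 0.31238272, -0.34581883,  0.08859874]), 'ft_torque': array([0.00536626, 0.02921513, 0.06225561]), 'opening': 0.9975697219638224}
scene {'fx': 427.01811389945937, 'fy': 427.01811389945937, 'cx': 279.28118119736706, 'cy': 205.10426189535158, 'k1': 0.008861281984991419, 'origin': array([ 1.11094788, -0.42600248,  0.53035   ]), 'attitude': array([[ 0.61153728,  0.42941898, -0.66454608],
       [ 0.79115414, -0.32140514,  0.52035937],
       [ 0.00986366, -0.84397753, -0.53628783]])}
top {'fx': 513.4685496092003, 'fy': 513.4685496092003, 'cx': 275.17502347988005, 'cy': 203.75563619849768, 'k1': -0.040716954982782404, 'origin': array([0.38640394, 0.00232091, 1.07917388]), 'attitude': array([[-0.02500049, -0.98961631,  0.14154343],
       [-0.99959592,  0.0228305 , -0.01693439],
       [ 0.01352704, -0.1419096 , -0.98978719]])}
```

View pics/top0.png

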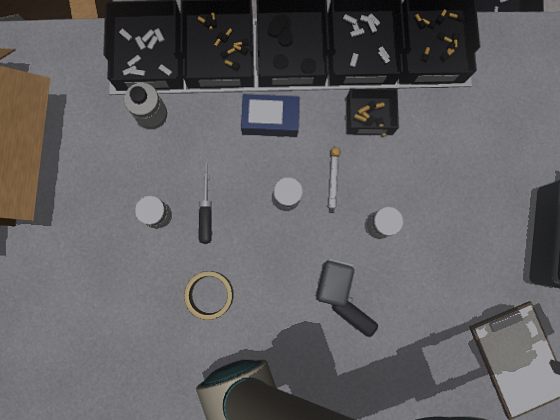

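View pics/scene0.png

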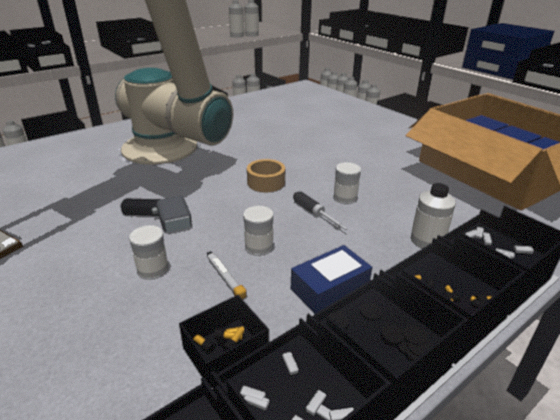

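The top view shows three tin lids, at about (150,210), (288,192) and (388,222). The scene view shows the same tins at (347,182), (258,230) and (149,252). Next I'll measure the lids at z=0.08.

```bash
cat > h.py <<'E'
from workcell import *
import cv2, numpy as np
def ray(c,u,v):
    d=np.array([(u-c['cx'])/c['fx'],(v-c['cy'])/c['fy']]);p=d.copy()
    for _ in range(20): p=d/(1+c['k1']*(p@p))
    r=np.array(c['attitude'])@np.array([p[0],p[1],1]);return np.array(c['origin']),r
def onz(c,u,v,z):
    o,r=ray(c,u,v);return o+r*(z-o[2])/r[2]
def proj(c,P):
    q=np.array(c['attitude']).T@(np.array(P)-c['origin']);p=q[:2]/q[2];p=p*(1+c['k1']*(p@p))
    return p[0]*c['fx']+c['cx'],p[1]*c['fy']+c['cy']
E
python3 - <<'E'
from h import *
im=cv2.imread('pics/top0.png');c=get_calibration('top')
g=cv2.cvtColor(im,cv2.COLOR_BGR2GRAY)
print(g[210,150],g[192,288],g[222,388],g[250,288])
for u,v in((150,210),(288,192),(388,222)):
    m=(g>150).astype('uint8')
    n,l,st,ce=cv2.connectedComponentsWithStats(m)
    k=l[v,u];
    (x,y),r=cv2.minEnclosingCircle(np.argwhere(l==k)[:,::-1].astype(np.float32))
    print(st[k],ce[k],(x,y),r,onz(c,*ce[k],.08),onz(c,x,y,.08), 'diam',r*2/513*1.0)
cs=get_calibration('scene')
S=cv2.imread('pics/scene0.png')
for u,v in((150,210),(288,192),(388,222)):
    P=onz(c,u,v,.08); 
    for z,cc in((.08,(0,0,255)),(0,(0,255,0))):
        Q=[proj(cs,[P[0]+.029*np.cos(t),P[1]+.029*np.sin(t),z]) for t in np.linspace(0,6.28,40)]
        cv2.polylines(S,[np.int32(Q)],True,cc,1)
cv2.imwrite('pics/s1.png',S)
for n,u,v,z in(('scanner',336,283,.04),('handle end',376,330,.02),('scancorner',350,262,.04),('tool butt',205,242,.01),('tool grip front',205,203,.01),('spike',207,162,.01),('gauge near',332,207,.01),('gauge far',335,152,.01),('carton L',242,133,.05),('carton R',298,134,.05),('bin l',348,132,.055),('can',142,92,.12),('tape',209,295,.045)):print(n,onz(c,u,v,z))
print(get_calibration('wrist'))
E
```

```text
162 163 162 122
[136 196  27  28 600] [148.98166667 209.35166667] (149.0, 209.5) 14.115694046020508 [0.5239146  0.23295252 0.08      ] [0.52362021 0.23291369 0.08      ] diam 0.055031945598520496
[275 178  27  27 584] [287.80993151 190.84589041] (287.82391357421875, 190.92173767089844) 13.792905807495117 [ 0.55444935 -0.04035331  0.08      ] [ 0.55429699 -0.04037658  0.08      ] diam 0.053773511920058935
[375 207  28  28 591] [388.55837563 220.52453469] (388.56756591796875, 220.66891479492188) 13.908079147338867 [ 0.49083915 -0.23689829  0.08      ] [ 0.49055347 -0.23690053  0.08      ] diam 0.05422253078884549
scanner [ 0.37160194 -0.13347609  0.04      ]
handle end [ 0.27481209 -0.21360673  0.02      ]
scancorner [ 0.41278181 -0.16351275  0.04      ]
tool butt [0.46234111 0.13195542 0.01      ]
tool grip front [0.54430616 0.13146089 0.01      ]
spike [0.63232968 0.1267537  0.01      ]
gauge near [ 0.5296389  -0.13545614  0.01      ]
gauge far [ 0.6482093  -0.14678188  0.01      ]
carton L [0.6827893  0.04954756 0.05      ]
carton R [ 0.67819646 -0.06613236  0.05      ]
bin l [ 0.67896159 -0.16921961  0.055     ]
can [0.74969419 0.24011021 0.12      ]
tape [0.35443489 0.12051769 0.045     ]
{'fx': 296.42879600631215, 'fy': 296.42879600631215, 'cx': 278.601047587045, 'cy': 210.77060342309082, 'k1': -0.055381493235428535, 'origin': array([ 0.31956927, -0.48497692,  0.3844034 ]), 'attitude': array([[ 0.42968905, -0.86860123, -0.24677766],
       [-0.90297586, -0.4137498 , -0.11595562],
       [-0.00138501,  0.27265913, -0.9621097 ]])}
```

View pics/s1.png

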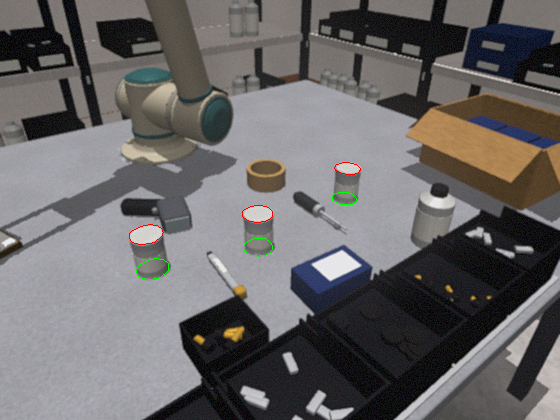

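The lids project well onto the scene view, so the tin positions are C (0.491,-0.237), B (0.554,-0.040) and A (0.524,0.233). I'll turn the tool so its z axis is world x, then go above C.

```bash
python3 -m pendant '[{"ry":0.148,"hand":0},{"ry":0.148},{"ry":0.148},{},{}]' 30
python3 - <<'E'
from h import *
np.set_printoptions(precision=4,suppress=True)
s=sense();print(s['ee_rot'],s['eef_pos'],s['ft_force'])
print('shift mm',s['ee_rot'].T@(np.array([.491,-.237,.17])-s['eef_pos'])*1e3)
E
```

```text
[[ 0.4302 -0.0005  0.9027]
 [-0.9027  0.0016  0.4302]
 [-0.0016 -1.      0.0002]] [ 0.2472 -0.5185  0.1706] [ 0.3744 -0.1612  0.0425]
shift mm [-149.2235    0.9165  341.1894]$[0]: bad value
```

```bash
python3 -m pendant '[{"ry":0.148},{"ry":0.148},{"ry":0.148},{"dx":0},{"dx":0}]'; python3 -m pendant --help
```

```text
$[0]: bad value
invalid input: not JSON, or not a number
```

```bash
python3 -m pendant '[{"rx":0,"ry":0.148,"rz":0,"dx":0,"dy":0,"dz":0,"hand":0},{"rx":0,"ry":0.148,"rz":0,"dx":0,"dy":0,"dz":0,"hand":0},{"rx":0,"ry":0.148,"rz":0,"dx":0,"dy":0,"dz":0,"hand":0},{"rx":0,"ry":0,"rz":0,"dx":0,"dy":0,"dz":0,"hand":0}]' 30
cat > st.py <<'E'
import sys
from h import *
np.set_printoptions(precision=4,suppress=True)
s=sense();print(s['clock'],'pos',s['eef_pos'],'ft',s['ft_force'],'tq',s['ft_torque'],'open',s['opening']);print(s['ee_rot'])
if len(sys.argv)>3: print('shift mm',s['ee_rot'].T@(np.array([float(a) for a in sys.argv[1:4]])-s['eef_pos'])*1e3)
from scipy.spatial.transform import Rotation as R
T=np.array([[0,0,1],[-1,0,0],[0,-1,0]]);print('rotvec tool',R.from_matrix(s['ee_rot'].T@T).as_rotvec())
E
python3 st.py .491 -.237 .17
```

```text
clock: 0.5
eef_pos: [0.2467, -0.517, 0.1685]
ee_rot: [[-0.009, -0.002, 1.0], [-1.0, 0.006, -0.009], [-0.006, -1.0, -0.002]]
ft_force: [-0.4, 0.1, -0.5]
opening: 0.998
0.5 pos [ 0.2467 -0.517   0.1685] ft [-0.4459  0.0706 -0.451 ] tq [ 0.0624  0.0379 -0.0131] open 0.9977682630844784
[[-0.0094 -0.002   1.    ]
 [-0.9999  0.0058 -0.0094]
 [-0.0058 -1.     -0.002 ]]
shift mm [-282.2589   -0.3503  241.6344]
rotvec tool [ 0.002  -0.0094 -0.0058]
```

```bash
python3 -m pendant '[{"rx":0,"ry":0,"rz":0,"dx":-36,"dy":0,"dz":30,"hand":0},{"rx":0,"ry":0,"rz":0,"dx":-36,"dy":0,"dz":30,"hand":0},{"rx":0,"ry":0,"rz":0,"dx":-36,"dy":0,"dz":30,"hand":0},{"rx":0,"ry":0,"rz":0,"dx":-36,"dy":0,"dz":30,"hand":0},{"rx":0,"ry":0,"rz":0,"dx":-36,"dy":0,"dz":30,"hand":0}]' >/dev/null;  python3 -m pendant '[{"rx":0,"ry":0,"rz":0,"dx":-36,"dy":0,"dz":30,"hand":0},{"rx":0,"ry":0,"rz":0,"dx":-36,"dy":0,"dz":30,"hand":0},{"rx":0,"ry":0,"rz":0,"dx":-20,"dy":0,"dz":20,"hand":0},{"rx":0,"ry":0,"rz":0,"dx":0,"dy":0,"dz":0,"hand":0}]' >/dev/null; python3 st.py .491 -.237 .17
```

```text
1.4 pos [ 0.4833 -0.2364  0.1661] ft [ 0.3047 -0.5501  0.9641] tq [ 0.0153  0.0028 -0.0066] open 0.9977698237958087
[[ 0.0162 -0.0035  0.9999]
 [-0.9998  0.008   0.0162]
 [-0.008  -1.     -0.0034]]
shift mm [ 0.7438 -3.9009  7.7219]
rotvec tool [ 0.0035  0.0162 -0.008 ]
```

```bash
python3 -m pendant '[{"rx":0.003,"ry":0.016,"rz":-0.008,"dx":1,"dy":-1,"dz":8,"hand":0},{"rx":0,"ry":0,"rz":0,"dx":0,"dy":0,"dz":0,"hand":0}]' >/dev/null; python3 st.py .491 -.237 .03
python3 - <<'E'
from h import *
c=get_calibration('wrist');im=grab_frame('wrist')
for z in(.08,0):
    Q=[proj(c,[.491+.029*np.cos(t),-.237+.029*np.sin(t),z]) for t in np.linspace(0,6.28,40)]
    cv2.polylines(im,[np.int32(Q)],True,(0,0,255),1)
cv2.imwrite('pics/w1.png',im)
E
```

```text
1.6 pos [ 0.4911 -0.2377  0.1668] ft [-0.306  -0.4086  0.2165] tq [ 0.0256 -0.0164  0.0217] open 0.999273081484473
[[ 0.0033 -0.0017  1.    ]
 [-1.     -0.0012  0.0033]
 [ 0.0012 -1.     -0.0017]]
shift mm [ -0.8455 136.767    0.1391]
rotvec tool [0.0017 0.0033 0.0012]
```

View pics/w1.png

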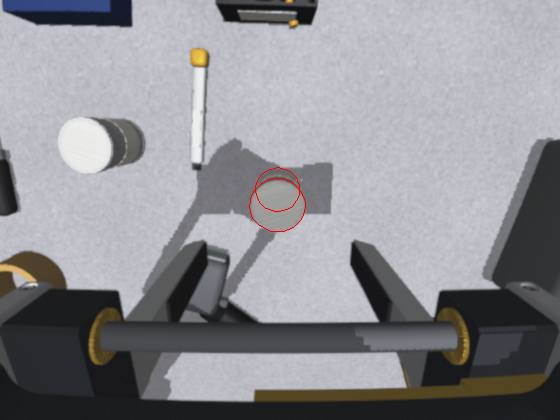

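The wrist view shows C's lid at (278,205) with my predicted circle on it, and the fingers straddle it. Nothing is under the fingers, so I'll descend.

```bash
python3 -m pendant '[{"rx":0,"ry":0,"rz":0,"dx":-1,"dy":30,"dz":0,"hand":0},{"rx":0,"ry":0,"rz":0,"dx":0,"dy":30,"dz":0,"hand":0},{"rx":0,"ry":0,"rz":0,"dx":0,"dy":30,"dz":0,"hand":0},{"rx":0,"ry":0,"rz":0,"dx":0,"dy":30,"dz":0,"hand":0},{"rx":0,"ry":0,"rz":0,"dx":0,"dy":10,"dz":0,"hand":0}]' >/dev/null;  python3 st.py .491 -.237 .03
```

```text
2.15 pos [ 0.4886 -0.2456  0.0358] ft [-0.2749 -0.3672 -0.3791] tq [0.0404 0.0113 0.0114] open 0.9967349199630077
[[-0.0031  0.0023  1.    ]
 [-1.     -0.0075 -0.0031]
 [ 0.0075 -1.      0.0023]]
shift mm [-8.6064  5.7732  2.3862]
rotvec tool [-0.0023 -0.0031  0.0075]
```

```bash
python3 -m pendant '[{"rx":-0.002,"ry":-0.003,"rz":0.007,"dx":-8,"dy":3,"dz":2,"hand":0},{"rx":0,"ry":0,"rz":0,"dx":0,"dy":0,"dz":0,"hand":0}]' >/dev/null;  python3 st.py .491 -.237 .03
```

```text
2.35 pos [ 0.4892 -0.2384  0.0321] ft [-0.7708  0.3749 -0.2747] tq [0.0597 0.0165 0.0199] open 0.9984899292826301
[[-0.0025 -0.002   1.    ]
 [-1.      0.0011 -0.0025]
 [-0.0011 -1.     -0.002 ]]
shift mm [-1.4032  2.0997  1.7608]
rotvec tool [ 0.002  -0.0025 -0.0011]
```

```bash
python3 -m pendant '[{"rx":0,"ry":0,"rz":0,"dx":-1,"dy":1,"dz":2,"hand":0},{"rx":0,"ry":0,"rz":0,"dx":0,"dy":0,"dz":0,"hand":60},{"rx":0,"ry":0,"rz":0,"dx":0,"dy":0,"dz":0,"hand":80},{"rx":0,"ry":0,"rz":0,"dx":0,"dy":0,"dz":0,"hand":80},{"rx":0,"ry":0,"rz":0,"dx":0,"dy":0,"dz":0,"hand":80}]' 10 >/dev/null;  python3 st.py .491 -.237 .03;python3 -m pendant '[{"rx":0,"ry":0,"rz":0,"dx":0,"dy":0,"dz":0,"hand":255},{"rx":0,"ry":0,"rz":0,"dx":0,"dy":0,"dz":0,"hand":255},{"rx":0,"ry":0,"rz":0,"dx":0,"dy":0,"dz":0,"hand":255},{"rx":0,"ry":0,"rz":0,"dx":0,"dy":0,"dz":0,"hand":255},{"rx":0,"ry":0,"rz":0,"dx":0,"dy":0,"dz":0,"hand":255}]' 35 >/dev/null;  python3 st.py .491 -.237 .03
```

```text
2.85 pos [ 0.4949 -0.2396  0.0358] ft [0.3707 0.1035 0.4954] tq [0.0634 0.028  0.0097] open 0.7058797558681715
[[-0.0018  0.0058  1.    ]
 [-1.     -0.0042 -0.0017]
 [ 0.0042 -1.      0.0058]]
shift mm [-2.575   5.7464 -3.8884]
rotvec tool [-0.0058 -0.0017  0.0042]
3.35 pos [ 0.4949 -0.2388  0.0361] ft [-0.0322  0.91    0.7799] tq [ 0.1186 -0.0136  0.0086] open 0.5881311666762686
[[-0.0017  0.0061  1.    ]
 [-1.     -0.0035 -0.0017]
 [ 0.0034 -1.      0.0061]]
shift mm [-1.857   6.0979 -3.9665]
rotvec tool [-0.0061 -0.0017  0.0034]
```

Opening is 0.588, or 55 mm, so the tin is gripped. Now I'll lift it gently and weigh it.

```bash
python3 -m pendant '[{"rx":0,"ry":0,"rz":0,"dx":0,"dy":-10,"dz":0,"hand":255},{"rx":0,"ry":0,"rz":0,"dx":0,"dy":-15,"dz":0,"hand":255},{"rx":0,"ry":0,"rz":0,"dx":0,"dy":-15,"dz":0,"hand":255},{"rx":0,"ry":0,"rz":0,"dx":0,"dy":-10,"dz":0,"hand":255},{"rx":0,"ry":0,"rz":0,"dx":0,"dy":0,"dz":0,"hand":255}]' >/dev/null;  python3 st.py .495 -.237 .036; for i in 1 2 3 4; do python3 -m pendant '[{"rx":0,"ry":0,"rz":0,"dx":0,"dy":0,"dz":0,"hand":255},{"rx":0,"ry":0,"rz":0,"dx":0,"dy":0,"dz":0,"hand":255}]' |egrep "force|eef"; done;  python3 st.py .495 -.237 .036
python3 - <<'E'
from h import *
cv2.imwrite('pics/s2.png',grab_frame('scene'))
E
```

```text
3.85 pos [ 0.4933 -0.2387  0.088 ] ft [ 0.1941  0.3702 -1.8122] tq [ 0.0186  0.0304 -0.0208] open 0.5914560898795324
[[-0.0016  0.0029  1.    ]
 [-1.     -0.0028 -0.0016]
 [ 0.0028 -1.      0.0029]]
shift mm [-1.8581 52.0071  1.5099]
rotvec tool [-0.0029 -0.0016  0.0028]
eef_pos: [0.4929, -0.2386, 0.0877]
ft_force: [-0.6, -0.1, -2.1]
eef_pos: [0.4921, -0.2381, 0.0865]
ft_force: [-0.5, 0.4, -1.4]
eef_pos: [0.4916, -0.2378, 0.0857]
ft_force: [-0.9, -0.8, -1.4]
eef_pos: [0.4915, -0.2377, 0.0854]
ft_force: [-0.1, -0.0, -1.7]
4.65 pos [ 0.4915 -0.2377  0.0854] ft [-0.0994 -0.0045 -1.7325] tq [-0.0208  0.0185  0.0045] open 0.5884927757760451
[[-0.0017 -0.0016  1.    ]
 [-1.     -0.0001 -0.0017]
 [ 0.0001 -1.     -0.0016]]
shift mm [-0.7092 49.3839  3.6127]
rotvec tool [ 0.0016 -0.0017  0.0001]
```

View pics/s2.png

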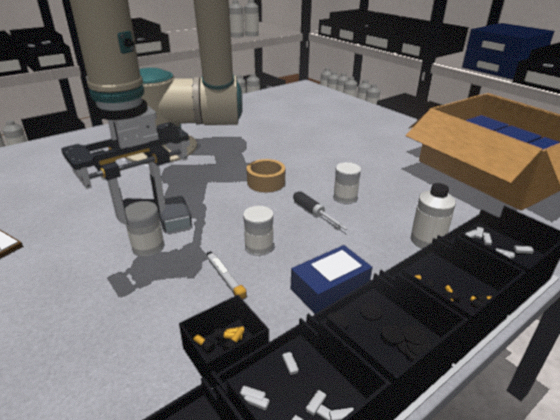

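C weighs about 1.7 N (0.17 kg), and the picture shows it upright in the grip at (145,228). That's too light to be the heaviest, so I'll set it back.

```bash
python3 -m pendant '[{"rx":0.002,"ry":-0.002,"rz":0,"dx":-1,"dy":10,"dz":4,"hand":255},{"rx":0,"ry":0,"rz":0,"dx":0,"dy":15,"dz":0,"hand":255},{"rx":0,"ry":0,"rz":0,"dx":0,"dy":12,"dz":0,"hand":255},{"rx":0,"ry":0,"rz":0,"dx":0,"dy":3,"dz":0,"hand":255},{"rx":0,"ry":0,"rz":0,"dx":0,"dy":0,"dz":0,"hand":255}]' >/dev/null;  python3 st.py .495 -.237 .036
```

```text
5.2 pos [ 0.4968 -0.2365  0.0426] ft [-0.1396 -0.5872 -2.1189] tq [ 0.0117 -0.0025 -0.0154] open 0.5935060579990159
[[ 0.0007  0.0018  1.    ]
 [-1.     -0.0003  0.0007]
 [ 0.0003 -1.      0.0018]]
shift mm [ 0.4566  6.5795 -1.7679]
rotvec tool [-0.0018  0.0007  0.0003]
```

```bash
python3 -m pendant '[{"rx":0,"ry":0,"rz":0,"dx":0,"dy":3,"dz":-2,"hand":255},{"rx":0,"ry":0,"rz":0,"dx":0,"dy":2,"dz":0,"hand":255},{"rx":0,"ry":0,"rz":0,"dx":0,"dy":0,"dz":0,"hand":255}]' >/dev/null;  python3 st.py .495 -.237 .036
```

```text
5.5 pos [ 0.4953 -0.2368  0.0378] ft [-0.0779  0.2871 -1.5768] tq [0.016  0.0088 0.009 ] open 0.5877884064057547
[[ 0.0008  0.0031  1.    ]
 [-1.     -0.001   0.0008]
 [ 0.001  -1.      0.0031]]
shift mm [ 0.1747  1.8217 -0.3503]
rotvec tool [-0.0031  0.0008  0.001 ]
```

```bash
python3 -m pendant '[{"rx":0,"ry":0,"rz":0,"dx":0,"dy":1.5,"dz":0,"hand":255},{"rx":0,"ry":0,"rz":0,"dx":0,"dy":1,"dz":0,"hand":255},{"rx":0,"ry":0,"rz":0,"dx":0,"dy":0,"dz":0,"hand":255}]' >/dev/null;  python3 st.py .495 -.237 .036
```

```text
5.8 pos [ 0.4962 -0.2372  0.0364] ft [-0.307   0.1707 -2.2864] tq [0.0512 0.0038 0.0148] open 0.5867493295276525
[[ 0.0006  0.0052  1.    ]
 [-1.     -0.0019  0.0006]
 [ 0.0019 -1.      0.0052]]
shift mm [-0.1894  0.3837 -1.1816]
rotvec tool [-0.0052  0.0006  0.0019]
```

```bash
python3 -m pendant '[{"rx":0,"ry":0,"rz":0,"dx":0,"dy":2,"dz":-1,"hand":255},{"rx":0,"ry":0,"rz":0,"dx":0,"dy":1,"dz":0,"hand":255}]' >/dev/null;  python3 st.py .495 -.237 .036
```

```text
6.0 pos [ 0.4972 -0.2373  0.0362] ft [-1.2174  1.179   2.7997] tq [ 0.2295  0.1762 -0.0422] open 0.5925725659933231
[[-0.      0.0098  1.    ]
 [-1.     -0.0028 -0.    ]
 [ 0.0028 -0.9999  0.0098]]
shift mm [-0.2907  0.1466 -2.1905]
rotvec tool [-0.0098 -0.      0.0028]
```

It's on the bench (+2.8 N). I'll release it and rise.

```bash
python3 -m pendant '[{"rx":0,"ry":0,"rz":0,"dx":0,"dy":0,"dz":0,"hand":90},{"rx":0,"ry":0,"rz":0,"dx":0,"dy":0,"dz":0,"hand":40},{"rx":0,"ry":0,"rz":0,"dx":0,"dy":0,"dz":0,"hand":0},{"rx":0,"ry":0,"rz":0,"dx":0,"dy":0,"dz":0,"hand":0},{"rx":0,"ry":0,"rz":0,"dx":0,"dy":0,"dz":0,"hand":0}]' >/dev/null;  python3 st.py .495 -.237 .036
python3 -m pendant '[{"rx":0,"ry":0,"rz":0,"dx":0,"dy":-25,"dz":0,"hand":0},{"rx":0,"ry":0,"rz":0,"dx":0,"dy":-35,"dz":0,"hand":0},{"rx":0,"ry":0,"rz":0,"dx":0,"dy":-35,"dz":0,"hand":0},{"rx":0,"ry":0,"rz":0,"dx":0,"dy":-30,"dz":0,"hand":0},{"rx":0,"ry":0,"rz":0,"dx":0,"dy":0,"dz":0,"hand":0}]' >/dev/null;  python3 st.py .554 -.04 .16
```

```text
6.5 pos [ 0.4977 -0.238   0.0365] ft [ 0.0736 -0.9053 -0.1035] tq [0.0194 0.0216 0.0172] open 0.9509801060692136
[[ 0.0002  0.0111  0.9999]
 [-1.     -0.0043  0.0003]
 [ 0.0043 -0.9999  0.0111]]
shift mm [-1.0185  0.5036 -2.7025]
rotvec tool [-0.0111  0.0002  0.0043]
7.0 pos [ 0.4951 -0.2372  0.1636] ft [ 0.8277  0.0733 -0.0968] tq [ 0.0157  0.0608 -0.0063] open 0.9981731310351264
[[-0.      0.0064  1.    ]
 [-1.     -0.0017 -0.    ]
 [ 0.0017 -1.      0.0064]]
shift mm [-197.1807    3.6197   58.8314]
rotvec tool [-0.0064 -0.      0.0017]
```

```bash
python3 -m pendant '[{"rx":-0.006,"ry":0,"rz":0.002,"dx":-45,"dy":0,"dz":14,"hand":0},{"rx":0,"ry":0,"rz":0,"dx":-45,"dy":0,"dz":14,"hand":0},{"rx":0,"ry":0,"rz":0,"dx":-45,"dy":0,"dz":14,"hand":0},{"rx":0,"ry":0,"rz":0,"dx":-45,"dy":0,"dz":14,"hand":0},{"rx":0,"ry":0,"rz":0,"dx":-16,"dy":0,"dz":5,"hand":0}]' >/dev/null; python3 -m pendant '[{"rx":0,"ry":0,"rz":0,"dx":0,"dy":0,"dz":0,"hand":0}]'>/dev/null;  python3 st.py .554 -.04 .16
```

```text
7.6 pos [ 0.5566 -0.0369  0.157 ] ft [-0.3691 -0.824  -0.6523] tq [ 0.0267  0.0381 -0.0467] open 1.0003051515033814
[[-0.006  -0.0052  1.    ]
 [-1.      0.0001 -0.006 ]
 [-0.     -1.     -0.0052]]
shift mm [ 3.1356 -2.9849 -2.598 ]
rotvec tool [ 0.0052 -0.006  -0.    ]
```

```bash
python3 -m pendant '[{"rx":0.005,"ry":-0.006,"rz":0,"dx":3,"dy":15,"dz":-2,"hand":0},{"rx":0,"ry":0,"rz":0,"dx":0,"dy":30,"dz":0,"hand":0},{"rx":0,"ry":0,"rz":0,"dx":0,"dy":30,"dz":0,"hand":0},{"rx":0,"ry":0,"rz":0,"dx":0,"dy":25,"dz":0,"hand":0},{"rx":0,"ry":0,"rz":0,"dx":0,"dy":0,"dz":0,"hand":0}]' >/dev/null;  python3 st.py .554 -.04 .035
```

```text
8.1 pos [ 0.5513 -0.0444  0.0505] ft [-1.7369 -0.2152  0.5696] tq [0.0566 0.023  0.0343] open 0.9956111917096581
[[ 0.0002 -0.0046  1.    ]
 [-1.     -0.0029  0.0002]
 [ 0.0029 -1.     -0.0046]]
shift mm [-4.4012 15.4368  2.8069]
rotvec tool [0.0046 0.0002 0.0029]
```

Run:
```python
from h import *
cv2.imwrite('pics/top2.png',grab_frame('top'));cv2.imwrite('pics/w2.png',grab_frame('wrist'))
```

```text
(no output)
```

View pics/top2.png

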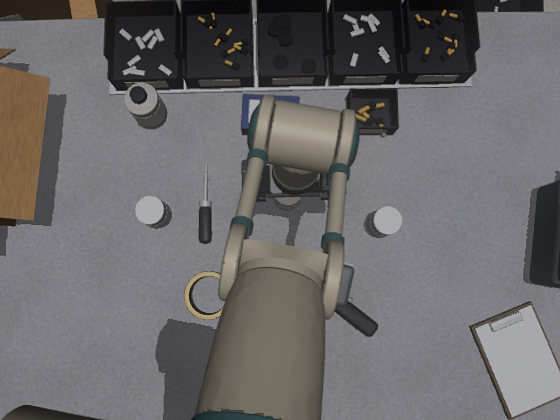

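View pics/w2.png

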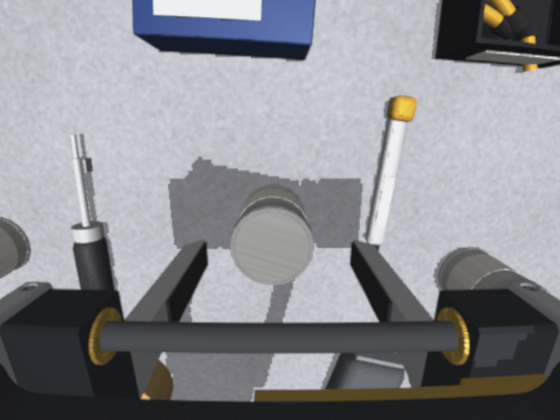

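The top view shows C upright again at (387,222). In the wrist view, B's lid at (272,243) lies between the fingers. I'll finish the descent and grip.

```bash
python3 -m pendant '[{"rx":0.004,"ry":0,"rz":0.003,"dx":-4,"dy":10,"dz":3,"hand":0},{"rx":0,"ry":0,"rz":0,"dx":0,"dy":3,"dz":0,"hand":0}]' >/dev/null;  python3 st.py .554 -.04 .035
```

```text
8.4 pos [ 0.5601 -0.0419  0.0427] ft [0.4621 1.5872 1.1099] tq [0.0321 0.064  0.0167] open 0.9973850264022025
[[-0.001   0.0119  0.9999]
 [-1.     -0.002  -0.001 ]
 [ 0.002  -0.9999  0.0119]]
shift mm [-1.9109  7.6497 -6.1937]
rotvec tool [-0.0119 -0.001   0.002 ]
```

```bash
python3 -m pendant '[{"rx":-0.006,"ry":0,"rz":0.002,"dx":-2,"dy":5,"dz":-5,"hand":0},{"rx":0,"ry":0,"rz":0,"dx":0,"dy":0,"dz":0,"hand":30}]' 10 >/dev/null;  python3 st.py .554 -.04 .035
```

```text
8.6 pos [ 0.5557 -0.0399  0.0382] ft [-0.2488  0.092   0.2948] tq [-0.024   0.0426  0.0103] open 0.9495090364051991
[[-0.0008  0.0074  1.    ]
 [-1.     -0.0003 -0.0008]
 [ 0.0003 -1.      0.0074]]
shift mm [ 0.0537  3.1894 -1.6811]
rotvec tool [-0.0074 -0.0008  0.0003]
```

```bash
python3 -m pendant '[{"rx":-0.005,"ry":0,"rz":0,"dx":0,"dy":2,"dz":0,"hand":80},{"rx":0,"ry":0,"rz":0,"dx":0,"dy":0,"dz":0,"hand":80},{"rx":0,"ry":0,"rz":0,"dx":0,"dy":0,"dz":0,"hand":80}]' 10 >/dev/null;  python3 st.py .554 -.04 .035;python3 -m pendant '[{"rx":0,"ry":0,"rz":0,"dx":0,"dy":0,"dz":0,"hand":255},{"rx":0,"ry":0,"rz":0,"dx":0,"dy":0,"dz":0,"hand":255},{"rx":0,"ry":0,"rz":0,"dx":0,"dy":0,"dz":0,"hand":255},{"rx":0,"ry":0,"rz":0,"dx":0,"dy":0,"dz":0,"hand":255},{"rx":0,"ry":0,"rz":0,"dx":0,"dy":0,"dz":0,"hand":255}]' 40 >/dev/null;  python3 st.py .554 -.04 .035
```

```text
8.9 pos [ 0.5564 -0.0399  0.037 ] ft [ 0.1116  0.2787 -0.872 ] tq [ 0.0412  0.0249 -0.0089] open 0.7019954254181491
[[-0.0002  0.0039  1.    ]
 [-1.     -0.0008 -0.0002]
 [ 0.0008 -1.      0.0039]]
shift mm [ 0.1347  1.9649 -2.3615]
rotvec tool [-0.0039 -0.0002  0.0008]
9.4 pos [ 0.5566 -0.0399  0.0372] ft [-0.2168 -0.4412 -0.5249] tq [ 0.0069  0.0027 -0.03  ] open 0.5866766864966865
[[-0.0002  0.0044  1.    ]
 [-1.     -0.0009 -0.0002]
 [ 0.0009 -1.      0.0044]]
shift mm [ 0.0931  2.1608 -2.5884]
rotvec tool [-0.0044 -0.0002  0.0009]
```

Gripped at (0.5566,-0.0399,0.0372). I'll lift and weigh.

```bash
python3 -m pendant '[{"rx":0,"ry":0,"rz":0,"dx":0,"dy":-10,"dz":0,"hand":255},{"rx":0,"ry":0,"rz":0,"dx":0,"dy":-15,"dz":0,"hand":255},{"rx":0,"ry":0,"rz":0,"dx":0,"dy":-15,"dz":0,"hand":255},{"rx":0,"ry":0,"rz":0,"dx":0,"dy":-10,"dz":0,"hand":255},{"rx":0,"ry":0,"rz":0,"dx":0,"dy":0,"dz":0,"hand":255}]' >/dev/null;  for i in 1 2 3 4 5; do python3 -m pendant '[{"rx":0,"ry":0,"rz":0,"dx":0,"dy":0,"dz":0,"hand":255},{"rx":0,"ry":0,"rz":0,"dx":0,"dy":0,"dz":0,"hand":255}]' |egrep "force|eef"; done;  python3 st.py .5566 -.04 .0372
```

```text
eef_pos: [0.5526, -0.0391, 0.0871]
ft_force: [-0.2, -0.2, -4.7]
eef_pos: [0.5516, -0.0389, 0.0859]
ft_force: [0.6, 0.1, -4.1]
eef_pos: [0.5511, -0.0388, 0.0852]
ft_force: [-0.6, -0.9, -4.3]
eef_pos: [0.551, -0.0388, 0.0849]
ft_force: [-0.2, 0.2, -4.2]
eef_pos: [0.551, -0.0388, 0.0849]
ft_force: [0.6, 0.4, -3.8]
10.9 pos [ 0.551  -0.0388  0.0849] ft [ 0.6214  0.3774 -3.7733] tq [-0.0333 -0.0148  0.0031] open 0.5853735574339425
[[-0.0003 -0.0084  1.    ]
 [-1.      0.0016 -0.0002]
 [-0.0016 -1.     -0.0084]]
shift mm [ 1.2696 47.6471  5.9842]
rotvec tool [ 0.0084 -0.0003 -0.0016]
```

B weighs about 4.2 N (0.43 kg). A still has to be hefted, so I'll set B back.

```bash
python3 -m pendant '[{"rx":0.008,"ry":0,"rz":-0.002,"dx":1,"dy":10,"dz":5,"hand":255},{"rx":0,"ry":0,"rz":0,"dx":0,"dy":15,"dz":0,"hand":255},{"rx":0,"ry":0,"rz":0,"dx":0,"dy":12,"dz":0,"hand":255},{"rx":0,"ry":0,"rz":0,"dx":0,"dy":2,"dz":0,"hand":255},{"rx":0,"ry":0,"rz":0,"dx":0,"dy":0,"dz":0,"hand":255}]' >/dev/null;  python3 st.py .5566 -.04 .0372
```

```text
11.4 pos [ 0.5571 -0.04    0.0454] ft [ 0.2238  0.6867 -4.3434] tq [0.0855 0.0426 0.0466] open 0.5828025484061627
[[-0.0002  0.0021  1.    ]
 [-1.     -0.0008 -0.0002]
 [ 0.0008 -1.      0.0021]]
shift mm [-0.0249  8.1803 -0.5211]
rotvec tool [-0.0021 -0.0002  0.0008]
```

```bash
python3 -m pendant '[{"rx":0,"ry":0,"rz":0,"dx":0,"dy":4,"dz":-0.5,"hand":255},{"rx":0,"ry":0,"rz":0,"dx":0,"dy":3,"dz":0,"hand":255},{"rx":0,"ry":0,"rz":0,"dx":0,"dy":1.5,"dz":0,"hand":255},{"rx":0,"ry":0,"rz":0,"dx":0,"dy":0,"dz":0,"hand":255}]' >/dev/null;  python3 st.py .5566 -.04 .0372
```

```text
11.8 pos [ 0.5576 -0.0402  0.0374] ft [ 0.5856 -0.0622 -3.546 ] tq [ 0.0566  0.0218 -0.0076] open 0.5870703539809856
[[-0.0002  0.0043  1.    ]
 [-1.     -0.0013 -0.0002]
 [ 0.0013 -1.      0.0043]]
shift mm [-0.2369  0.2411 -1.0043]
rotvec tool [-0.0043 -0.0002  0.0013]
```

```bash
python3 -m pendant '[{"rx":0,"ry":0,"rz":0,"dx":0,"dy":1.5,"dz":-1,"hand":255},{"rx":0,"ry":0,"rz":0,"dx":0,"dy":1.5,"dz":0,"hand":255}]' >/dev/null;  python3 st.py .5566 -.04 .0372
```

```text
12.0 pos [ 0.5582 -0.0403  0.0372] ft [-2.6646  0.2384  9.48  ] tq [0.1843 0.7182 0.0211] open 0.5870750428991315
[[-0.0003  0.0081  1.    ]
 [-1.     -0.0016 -0.0003]
 [ 0.0016 -1.      0.0081]]
shift mm [-0.307  -0.0485 -1.6056]
rotvec tool [-0.0081 -0.0003  0.0016]
```

```bash
python3 -m pendant '[{"rx":0,"ry":0,"rz":0,"dx":0,"dy":0,"dz":0,"hand":90},{"rx":0,"ry":0,"rz":0,"dx":0,"dy":0,"dz":0,"hand":40},{"rx":0,"ry":0,"rz":0,"dx":0,"dy":0,"dz":0,"hand":0},{"rx":0,"ry":0,"rz":0,"dx":0,"dy":0,"dz":0,"hand":0},{"rx":0,"ry":0,"rz":0,"dx":0,"dy":0,"dz":0,"hand":0}]' >/dev/null;  python3 st.py .5566 -.04 .036
python3 -m pendant '[{"rx":-0.004,"ry":0,"rz":0,"dx":0,"dy":-25,"dz":0,"hand":0},{"rx":0,"ry":0,"rz":0,"dx":0,"dy":-35,"dz":0,"hand":0},{"rx":0,"ry":0,"rz":0,"dx":0,"dy":-35,"dz":0,"hand":0},{"rx":0,"ry":0,"rz":0,"dx":0,"dy":-35,"dz":0,"hand":0},{"rx":0,"ry":0,"rz":0,"dx":0,"dy":0,"dz":0,"hand":0}]' >/dev/null;  python3 st.py .524 .233 .165
```

```text
12.5 pos [ 0.5607 -0.0409  0.0397] ft [0.5391 0.3289 0.5096] tq [ 0.0387 -0.0106 -0.0255] open 0.9549576515730732
[[-0.0002  0.0143  0.9999]
 [-1.     -0.003  -0.0002]
 [ 0.003  -0.9999  0.0143]]
shift mm [-0.9041  3.6543 -4.1337]
rotvec tool [-0.0143 -0.0002  0.003 ]
13.0 pos [ 0.5582 -0.0404  0.1723] ft [-0.4724 -0.1079  0.0822] tq [ 0.0576  0.0368 -0.0081] open 0.998211055599211
[[-0.0003  0.0051  1.    ]
 [-1.     -0.0021 -0.0003]
 [ 0.0021 -1.      0.0051]]
shift mm [-273.3671    6.5224  -34.2803]
rotvec tool [-0.0051 -0.0003  0.0021]
```

```bash
python3 -m pendant '[{"rx":-0.005,"ry":0,"rz":0.002,"dx":-45,"dy":0,"dz":-6,"hand":0},{"rx":0,"ry":0,"rz":0,"dx":-45,"dy":0,"dz":-6,"hand":0},{"rx":0,"ry":0,"rz":0,"dx":-45,"dy":0,"dz":-6,"hand":0},{"rx":0,"ry":0,"rz":0,"dx":-45,"dy":0,"dz":-6,"hand":0},{"rx":0,"ry":0,"rz":0,"dx":-45,"dy":0,"dz":-5,"hand":0}]' >/dev/null; python3 -m pendant '[{"rx":0,"ry":0,"rz":0,"dx":-40,"dy":0,"dz":-5,"hand":0},{"rx":0,"ry":0,"rz":0,"dx":0,"dy":0,"dz":0,"hand":0}]'>/dev/null;  python3 st.py .524 .233 .165
```

```text
13.7 pos [0.5237 0.2315 0.1671] ft [0.6784 0.2169 0.2574] tq [-0.0013  0.0262  0.0129] open 0.9962857949683731
[[-0.007  -0.0022  1.    ]
 [-1.     -0.0016 -0.007 ]
 [ 0.0016 -1.     -0.0022]]
shift mm [-1.5347  2.047   0.3222]
rotvec tool [ 0.0022 -0.007   0.0016]
```

```bash
python3 -m pendant '[{"rx":0.002,"ry":-0.007,"rz":0.002,"dx":-1,"dy":20,"dz":0,"hand":0},{"rx":0,"ry":0,"rz":0,"dx":0,"dy":30,"dz":0,"hand":0},{"rx":0,"ry":0,"rz":0,"dx":0,"dy":30,"dz":0,"hand":0},{"rx":0,"ry":0,"rz":0,"dx":0,"dy":25,"dz":0,"hand":0},{"rx":0,"ry":0,"rz":0,"dx":0,"dy":0,"dz":0,"hand":0}]' >/dev/null;  python3 st.py .524 .233 .037
python3 - <<'E'
from h import *
cv2.imwrite('pics/top3.png',grab_frame('top'));cv2.imwrite('pics/w3.png',grab_frame('wrist'))
im=cv2.imread('pics/top3.png');c=get_calibration('top')
g=cv2.cvtColor(im,cv2.COLOR_BGR2GRAY)
n,l,st,ce=cv2.connectedComponentsWithStats((g>150).astype('uint8'))
for k in range(n):
    if 400<st[k][4]<900: print(st[k],onz(c,*ce[k],.08))
E
```

```text
14.2 pos [0.5223 0.2308 0.0559] ft [ 0.2366 -0.4296  0.1989] tq [ 0.0305  0.0268 -0.0122] open 0.9973934926690257
[[ 0.0041 -0.0021  1.    ]
 [-1.     -0.003   0.0041]
 [ 0.003  -1.     -0.0021]]
shift mm [-2.2968 18.911   1.7455]
rotvec tool [0.0021 0.0041 0.003 ]
[157  25 315  68 730] [ 0.77541519 -0.10270457  0.08      ]
[249 100  34  24 736] [7.18480344e-01 3.01830100e-04 8.00000000e-02]
[275 177  27  27 601] [ 0.55609595 -0.04081867  0.08      ]
[374 206  28  28 612] [ 0.49253158 -0.23536396  0.08      ]
```

View pics/top3.png

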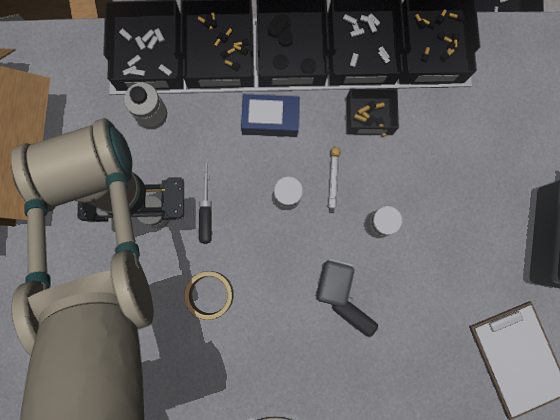

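View pics/w3.png

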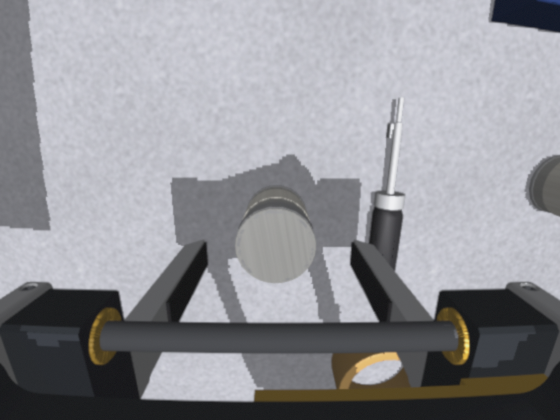

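B and C stand upright within about 2 mm of where they were. A's lid at (276,243) is between the fingers, clear of the plug tool at (385,230). I'll finish the descent and grip.

```bash
python3 -m pendant '[{"rx":0.002,"ry":0.004,"rz":0.003,"dx":-2,"dy":13,"dz":1,"hand":0},{"rx":0,"ry":0,"rz":0,"dx":0,"dy":4,"dz":0,"hand":0},{"rx":0,"ry":0,"rz":0,"dx":0,"dy":0,"dz":0,"hand":0}]' >/dev/null;  python3 st.py .524 .233 .037
```

```text
14.6 pos [0.5306 0.2339 0.0465] ft [-0.2424 -0.1591  0.1399] tq [-0.0161  0.0137 -0.0108] open 1.0020070554597231
[[-0.0011  0.0147  0.9999]
 [-1.      0.0042 -0.0012]
 [-0.0042 -0.9999  0.0147]]
shift mm [ 0.9252  9.4272 -6.7098]
rotvec tool [-0.0147 -0.0011 -0.0042]
```

```bash
python3 -m pendant '[{"rx":-0.008,"ry":-0.001,"rz":-0.004,"dx":1,"dy":7,"dz":-6,"hand":0},{"rx":0,"ry":0,"rz":0,"dx":0,"dy":0,"dz":0,"hand":30},{"rx":0,"ry":0,"rz":0,"dx":0,"dy":0,"dz":0,"hand":30}]' 10 >/dev/null;  python3 st.py .524 .233 .037
```

```text
14.9 pos [0.5261 0.2331 0.0417] ft [ 0.6797  0.6304 -0.5925] tq [ 0.1167 -0.0313 -0.0119] open 0.8928942597993319
[[-0.      0.0107  0.9999]
 [-1.      0.0011 -0.0001]
 [-0.0011 -0.9999  0.0107]]
shift mm [ 0.1434  4.6805 -2.1306]
rotvec tool [-0.0107 -0.     -0.0011]
```

```bash
python3 -m pendant '[{"rx":-0.008,"ry":0,"rz":0,"dx":0,"dy":4,"dz":-2,"hand":60},{"rx":0,"ry":0,"rz":0,"dx":0,"dy":0,"dz":0,"hand":80},{"rx":0,"ry":0,"rz":0,"dx":0,"dy":0,"dz":0,"hand":80}]' 10 >/dev/null;  python3 st.py .524 .233 .037;python3 -m pendant '[{"rx":0,"ry":0,"rz":0,"dx":0,"dy":0,"dz":0,"hand":255},{"rx":0,"ry":0,"rz":0,"dx":0,"dy":0,"dz":0,"hand":255},{"rx":0,"ry":0,"rz":0,"dx":0,"dy":0,"dz":0,"hand":255},{"rx":0,"ry":0,"rz":0,"dx":0,"dy":0,"dz":0,"hand":255},{"rx":0,"ry":0,"rz":0,"dx":0,"dy":0,"dz":0,"hand":255}]' 45 >/dev/null;  python3 st.py .524 .233 .037
```

```text
15.2 pos [0.5243 0.2333 0.038 ] ft [0.1182 0.0205 0.0476] tq [ 0.0652 -0.0224 -0.0036] open 0.6924464154382335
[[ 0.0002  0.003   1.    ]
 [-1.      0.0014  0.0002]
 [-0.0014 -1.      0.003 ]]
shift mm [ 0.3298  0.9543 -0.2693]
rotvec tool [-0.003   0.0002 -0.0014]
15.7 pos [0.5243 0.2336 0.0379] ft [0.2068 0.1296 0.4755] tq [ 0.0104  0.0681 -0.0448] open 0.5809007272687395
[[-0.      0.0029  1.    ]
 [-1.      0.0017 -0.    ]
 [-0.0017 -1.      0.0029]]
shift mm [ 0.6169  0.9359 -0.3195]
rotvec tool [-0.0029 -0.     -0.0017]
```

```bash
python3 -m pendant '[{"rx":0,"ry":0,"rz":0,"dx":0,"dy":-10,"dz":0,"hand":255},{"rx":0,"ry":0,"rz":0,"dx":0,"dy":-15,"dz":0,"hand":255},{"rx":0,"ry":0,"rz":0,"dx":0,"dy":-15,"dz":0,"hand":255},{"rx":0,"ry":0,"rz":0,"dx":0,"dy":-10,"dz":0,"hand":255},{"rx":0,"ry":0,"rz":0,"dx":0,"dy":0,"dz":0,"hand":255}]' >/dev/null;  for i in 1 2 3 4 5; do python3 -m pendant '[{"rx":0,"ry":0,"rz":0,"dx":0,"dy":0,"dz":0,"hand":255},{"rx":0,"ry":0,"rz":0,"dx":0,"dy":0,"dz":0,"hand":255}]' |egrep "force|eef"; done;  python3 st.py .5243 .2333 .0375
```

```text
eef_pos: [0.5175, 0.2311, 0.0843]
ft_force: [-0.6, -0.3, -6.6]
eef_pos: [0.5164, 0.2307, 0.0829]
ft_force: [-0.5, 0.7, -6.8]
eef_pos: [0.516, 0.2306, 0.0822]
ft_force: [-0.7, 0.0, -7.0]
eef_pos: [0.5159, 0.2306, 0.0821]
ft_force: [0.7, 0.2, -6.9]
eef_pos: [0.516, 0.2306, 0.0821]
ft_force: [-0.3, 0.7, -6.6]
17.2 pos [0.516  0.2306 0.0821] ft [-0.349   0.6874 -6.5715] tq [ 0.0191 -0.0514  0.0315] open 0.583126979631443
[[ 0.0004 -0.0168  0.9999]
 [-1.     -0.005   0.0003]
 [ 0.005  -0.9998 -0.0168]]
shift mm [-2.9123 44.4276  9.0297]
rotvec tool [0.0168 0.0004 0.005 ]
```

A weighs about 6.8 N (0.69 kg), against B 0.43 and C 0.17, so A is the heaviest. I'll raise it until its underside is at about 0.20 m (TCP z about 0.238).

```bash
python3 -m pendant '[{"rx":0.01,"ry":0,"rz":0.004,"dx":-2,"dy":-15,"dz":6,"hand":255},{"rx":0,"ry":0,"rz":0,"dx":0,"dy":-25,"dz":0,"hand":255},{"rx":0,"ry":0,"rz":0,"dx":0,"dy":-30,"dz":0,"hand":255},{"rx":0,"ry":0,"rz":0,"dx":0,"dy":-30,"dz":0,"hand":255},{"rx":0,"ry":0,"rz":0,"dx":0,"dy":-25,"dz":0,"hand":255}]' 50 >/dev/null;  python3 -m pendant '[{"rx":0,"ry":0,"rz":0,"dx":0,"dy":-15,"dz":0,"hand":255},{"rx":0,"ry":0,"rz":0,"dx":0,"dy":-8,"dz":0,"hand":255},{"rx":0,"ry":0,"rz":0,"dx":0,"dy":0,"dz":0,"hand":255},{"rx":0,"ry":0,"rz":0,"dx":0,"dy":0,"dz":0,"hand":255}]'>/dev/null; python3 st.py .5243 .2333 .238
```

```text
18.1 pos [0.5257 0.2336 0.2429] ft [-0.7236 -0.5698 -7.9379] tq [-0.0135  0.1085 -0.0205] open 0.579685994062971
[[ 0.0004  0.0024  1.    ]
 [-1.      0.0023  0.0004]
 [-0.0023 -1.      0.0024]]
shift mm [ 0.3366  4.912  -1.4609]
rotvec tool [-0.0024  0.0004 -0.0023]
```

```bash
for i in 1 2; do python3 -m pendant '[{"rx":0,"ry":0,"rz":0,"dx":0,"dy":0,"dz":0,"hand":255},{"rx":0,"ry":0,"rz":0,"dx":0,"dy":0,"dz":0,"hand":255},{"rx":0,"ry":0,"rz":0,"dx":0,"dy":0,"dz":0,"hand":255},{"rx":0,"ry":0,"rz":0,"dx":0,"dy":0,"dz":0,"hand":255},{"rx":0,"ry":0,"rz":0,"dx":0,"dy":0,"dz":0,"hand":255}]' >/dev/null; python3 st.py .5243 .2333 .238;done
python3 - <<'E'
from h import *
cv2.imwrite('pics/s4.png',grab_frame('scene'));cv2.imwrite('pics/top4.png',grab_frame('top'));print(sense()['qvel'])
E
```

```text
18.6 pos [0.5235 0.2329 0.2388] ft [ 0.2077  0.8436 -6.8598] tq [ 0.0147 -0.0152  0.0102] open 0.5826235125521524
[[ 0.0003 -0.0053  1.    ]
 [-1.     -0.0001  0.0003]
 [ 0.0001 -1.     -0.0053]]
shift mm [-0.3639  0.7845  0.7658]
rotvec tool [0.0053 0.0003 0.0001]
19.1 pos [0.5236 0.2329 0.2385] ft [-0.5186 -0.6244 -7.8023] tq [ 0.019  -0.0193 -0.018 ] open 0.5805287433466115
[[ 0.0003 -0.0057  1.    ]
 [-1.     -0.0002  0.0003]
 [ 0.0002 -1.     -0.0057]]
shift mm [-0.3678  0.4747  0.7124]
rotvec tool [0.0057 0.0003 0.0002]
[ 0.00072818  0.00013997  0.00146065 -0.00112268 -0.00015583 -0.00023411]
```

View pics/s4.png

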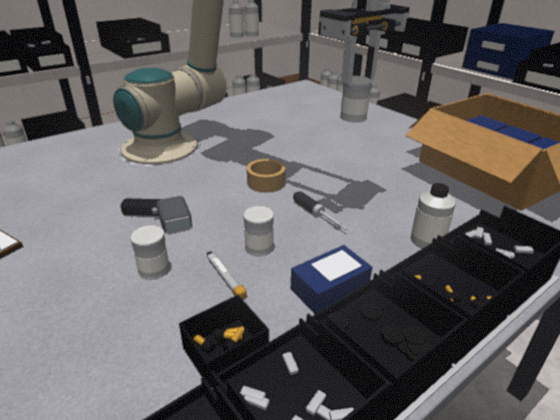

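View pics/top4.png

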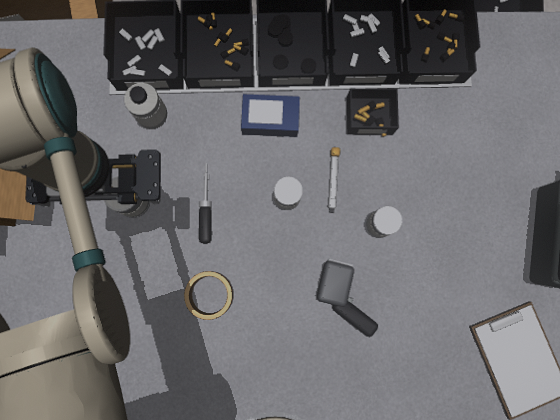

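The pictures show tin A held upright at about (355,100) in the scene view, and the arm is still. B (258,230) and C (150,252) stand in place and the bystanders haven't moved. I'll hand in.

```bash
python3 -c "
from workcell import *
print(hand_in())"
```

```text
the job is handed in; nothing more can be done
None
```

I hefted all three tins, and tin A, on the left at about (0.524, 0.233), is the heaviest. I handed the job in at about 19 s with the arm still holding it up.

| Tin | Measured weight | Approx. mass |
|---|---|---|
| A | 6.8 N | 0.69 kg |
| B | 4.2 N | 0.43 kg |
| C | 1.7 N | 0.17 kg |

- **Tin A:** it is upright and still, with its underside about 20 cm above the bench, gripped at 50 N with a steady opening. The final wrist force readings were 6.9 to 7.8 N, noisier than the first weighing but consistent with it.
- **Tins B and C:** both stand upright within about 2 mm of where I found them, measured in the top view.
- **Everything else:** in the last pictures the bystanders look unmoved.

No check failed. The only deviations were small drifts of a few millimetres during moves, which I corrected before each grip.

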